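# Bring the sugar round and point it out

### The job

Coffee is being made and the sugar bowl is not at hand. With the closed fingertips pressed lightly on the free part of the round turntable, turn it until the sugar bowl stands at the very front of it, on the side towards the front edge of the worktop, touching and lifting none of the things on it or around it. Then point the sugar bowl out from above: hold the closed fingertips, pointing down, a few centimetres straight above the knob of its lid without touching it, keep still there for two seconds and finish still pointing.

Things in the scene. Friction and masses are not known exactly. Their poses are not given: they have to be found in the camera images.
- turntable_large: large dark round turntable, 266 mm across, its foot fixed on the worktop. Origin on its axis at worktop height; axes as the world's, so its front is its -x side. The disc is flat, its top 14 mm above the worktop, with a lip from 127 mm to 133 mm from the axis, 28 mm high above the worktop. Three things stand on it, centres 70 to 80 mm from the axis; the part towards the robot is free at the start
- turntable_large_disc (a joint): angle of the turntable's disc (rad), growing counter-clockwise seen from above; turns without end. It stays where it is left and turns easily: about 0.03 N m and 0.05 N m per rad/s, so a fingertip pressed on the disc with 3 to 15 N carries it round, and the things on it ride along. A tool that points down at the disc has room all round it
- sugar_bowl: the sugar bowl: round and squat, white, with a fixed lid and a small round knob; 95 mm across at mid-height, 74 mm tall; stands loose on the disc. Origin: centre of its underside; z up
- sugar_knob (a point): top of the knob (16 mm across) on the sugar bowl's lid, on the bowl's axis, 73.5 mm above the bowl's underside
- capsule_jar: tall glass storage jar with a flat wide lid and dark coffee capsules in it, 79 mm across, 132 mm tall; stands loose on the disc, not to be touched. Origin: centre of its underside
- espresso_cup: small cup with one handle, 62 x 92 mm with the handle, 51 mm tall; stands loose on the disc, not to be touched. Origin: centre of the underside of its box of 62 x 92 mm; the handle points to its -y
- cup_waiting: another such small cup, on the worktop to the left of the turntable, not to be touched. Origin: as espresso_cup
- teaspoon: metal teaspoon, 130 x 26 x 11 mm, lying on the worktop to the right of the turntable, not to be touched. Origin: centre of its underside
- tumbler: clear drinking glass, 80 mm across, 91 mm tall, on the worktop right of and behind the turntable, not to be touched. Origin: centre of its underside

How it is judged:
On the way, in this order (a step that is already met when the one before it is completed fails the run):
1. the sugar bowl has come round to the front of the turntable and stands still there (x of sugar_bowl in the frame of turntable_large below -0.055 m and y of sugar_bowl in the frame of turntable_large between -0.035 and 0.035 m and velocity of joint turntable_large_disc between -0.1 and 0.1 rad/s and linear speed of sugar_bowl below 0.02 m/s), for 0.2 s.
2. the fingertips point at the sugar bowl from just above its knob, and dwell there (all of step 1 and horizontal distance between the grasp point and sugar_knob below 0.025 m and z of the grasp point in the frame of sugar_bowl between 0.096 and 0.163 m and angle between the grasp point's own z axis and vertical above 2.44 rad), for 1.5 s.
At the end, for the whole second after the job is handed in: the sugar bowl rests at the turntable's front, 55 mm or more ahead of its axis and within 35 mm sideways; the TCP is within 25 mm of the knob's axis, 22 to 90 mm above its top, pointing down within 40 degrees, after 1.5 s there; all three things upright on the disc within 105 mm of its axis (all of step 2 and horizontal distance between each of sugar_bowl, capsule_jar, espresso_cup and turntable_large below 0.105 m and height (world z) of sugar_bowl between 0.008 and 0.03 m and angle between each of sugar_bowl, capsule_jar, espresso_cup's own z axis and vertical below 0.15 rad and height (world z) of capsule_jar between 0.008 and 0.03 m and height (world z) of espresso_cup between 0.008 and 0.03 m); the robot touches nothing.
It fails at once if the robot touches the sugar bowl, the jar, a cup, the spoon or the glass (more than 1 N) (contact force between any of the arm, the fingers and sugar_bowl above 1 N or contact force between any of the arm, the fingers and capsule_jar above 1 N or contact force between any of the arm, the fingers and espresso_cup above 1 N or contact force between any of the arm, the fingers and cup_waiting above 1 N or contact force between any of the arm, the fingers and teaspoon above 1 N or contact force between any of the arm, the fingers and tumbler above 1 N).
It fails at once if a thing on the turntable is lifted or tipped (height (world z) of any of sugar_bowl, capsule_jar, espresso_cup above 0.03 m or angle between any of sugar_bowl, capsule_jar, espresso_cup's own z axis and vertical above 0.3 rad).
It fails at once if a thing on the worktop is moved by more than 15 mm (distance of any of cup_waiting, teaspoon, tumbler from where it was at the start of the episode above 0.015 m).
It fails at once if the turntable is pressed with more than 40 N (contact force between any of the arm, the fingers and turntable_large above 40 N).
It also fails if it takes over 61 s, if anything falls off the work surface, if the arm or the gripper's body presses on something with over 40 N, if the wrist force passes 120 N, or if a joint passes its speed limit or range.

### The arm

A 6-joint arm with a two-finger parallel gripper is mounted at the origin on a cart in front of the work surface, level with it; the furniture and walls round the work are solid. World frame = base frame: x ahead of the robot, y to its left, z up, the work surface at z = 0. Lengths are in m, angles in rad, forces in N, time in s.
With the tool pointing down it reaches from about 0.325 to 0.9 m from the base axis. Payload 6.1 kg.
Tool frame: the origin (TCP) lies between the finger pads, 19 mm behind the fingertips; this is the grasp point; z points along the fingers, y is the line along which they close (so a half turn about z gives the same grasp; the last joint's range is limited). The gripper opens to 85 mm and grips with 20 to 120 N. Pads are 22 mm wide; open, the fingers measure 114 mm over their backs; the gripper's body (76 mm by 85 mm) begins 54 mm behind the grasp point. The pads swing forward as they close: fully open they stand 13 mm farther back than shut.
Start: joints at [-1.286, 0.22, 1.526, -0, 1.395, -0.126], TCP at [0.25, -0.573, 0.25] pointing down, gripper open.
Joint ranges: [-2.98, 2.98], [-0.91, 2.08], [0.09, 2.57], [-1.24, 4.39], [0.2, 2.65], [-2.68, 2.68]. Speed limits (rad/s): [2.57, 2.57, 3.01, 3.14, 3.14, 3.14].

### API

Orientations are given as a 3x3 rotation matrix whose columns are the frame's x, y, z axes.
In Python, from bench import env gives the robot as it stands. The module is installed in compiled form; this text tells all that it offers.
- The arm moves only by the tool carry_out, never from a script. Its argument "steps" is one flat list of numbers, 7 for each row, row after row: the shift along the tool's x, y, z in mm, then the turn, a rotation vector about the tool's x, y, z in degrees, then the finger opening in mm, from 0 to 85.4. A call has exactly 10 rows; each row shifts and turns the commanded pose from where the row before left it, along the tool's axes as they then stand; what a row does not reach is not made up. A row lasts 1/12 s, in which the tool goes at most 41.7 mm and 7.16 degrees, less where a joint would pass 70% of its speed; a pose out of reach is approached as far as the arm can. A call is refused whole if a number of a shift passes 41.7 or a number of a turn 7.16, either way. A call with a gripper value outside its range is refused whole. The fingers move at their own pace and stop on an object; the grip force is fixed at half the most. Time passes only in rows, so rows that do not move let the fingers close, or fill a call up. It gives the time, the measured TCP pose, the force, the opening and the grip force at its end, in the units of the state.
- env.read_state(): the state, without advancing time (a new reading comes with each control period).
- env.capture(name): name is "scene" or "top"; returns a dict with "image" (480x640x3 uint8, blue, green, red), "camera_matrix" (3x3 intrinsics, pixels), "cam_to_world" (4x4, takes a point from camera to world coordinates). Camera axes: x right, y up, looking along -z (the intrinsics and any distortion apply to the point x, -y, -z); pixel columns grow to the right and rows downward; lengths in m; the calibration is good to about 2 mm. A picture is of the moment at which its call begins. There is no depth.
- env.job_done(): hands the job in; it is judged then, once.
The state is a dict: "time_s": time; "qpos": joint angles; "qvel": joint speeds; "effort": joint torques, N m; "tcp_pos": TCP position; "orientation": TCP orientation; "force": force on the tool from outside, world axes, zero at the start; "ft_torque": the same for the moment, N m; "gripper_width": finger opening in m; "gripper_force": force on a finger pad.
Only numpy, scipy, OpenCV 4.12 (cv2) and the standard library are available. Lean on these libraries where they do the work, as an engineer would, in place of code of your own. Each camera call takes 0.05 s, during which the arm holds its last target. There are 200 camera calls.

## Working session

There is one attempt and no reset: what is moved stays moved. The work goes in short steps, Python scripts to look and compute and a tool call to move; the robot and the scene stay as the last step left them, time stands still between calls to the robot, and variables do not carry over. Pictures are saved under pics/ and viewed, at most 10 in all, crops included, and the job is handed in when it is done.

Besides the shell and the picture viewer there is one more tool, called as name(argument=value, ...) on one line, values as JSON. carry_out: Moves the arm, as the interface text tells. Its arguments: {"type":"object","properties":{"steps":{"type":"array"}},"required":["steps"]}

```bash
mkdir -p pics; cat > h.py <<'E'
import numpy as np, cv2
from bench import env
def cast(c,u,v,z):
    K=c["camera_matrix"];T=c["cam_to_world"]
    d=np.linalg.inv(K)@[u,v,1]; d=T[:3,:3]@[d[0],-d[1],-d[2]]; o=T[:3,3]
    return o+d*(z-o[2])/d[2]
def proj(c,p):
    K=c["camera_matrix"];T=c["cam_to_world"]
    q=T[:3,:3].T@(np.array(p)-T[:3,3]); q=K@[q[0],-q[1],-q[2]]; return q[:2]/q[2]
E
python3 - <<'E'
from h import *
for n in("scene","top"):
    c=env.capture(n); cv2.imwrite(f"pics/{n}0.png",c["image"]); print(c["cam_to_world"].round(3),c["camera_matrix"].round(1), c.keys())
s=env.read_state();print(s["time_s"],s["tcp_pos"],s["orientation"].round(3) if hasattr(s["orientation"],"round") else s["orientation"],s["gripper_width"],s["force"])
E
```

```text
[[-0.591  0.43  -0.682 -0.271]
 [-0.806 -0.327  0.493  0.683]
 [-0.011  0.842  0.54   0.782]
 [ 0.     0.     0.     1.   ]] [[568.9   0.  325.9]
 [  0.  568.9 235.6]
 [  0.    0.    1. ]] dict_keys(['image', 'camera_matrix', 'cam_to_world'])
[[ 0.016  0.989 -0.149  0.443]
 [-0.999  0.011 -0.03   0.032]
 [-0.028  0.15   0.988  1.172]
 [ 0.     0.     0.     1.   ]] [[588.9   0.  316.3]
 [  0.  588.9 234.4]
 [  0.    0.    1. ]] dict_keys(['image', 'camera_matrix', 'cam_to_world'])
0.1 [ 0.24942974 -0.57251084  0.249005  ] [[ 0.917  0.399 -0.001]
 [ 0.399 -0.917  0.002]
 [ 0.    -0.002 -1.   ]] 0.085127745302682 [-0.35843651 -0.03786861  0.00991896]
```

View pics/scene0.png

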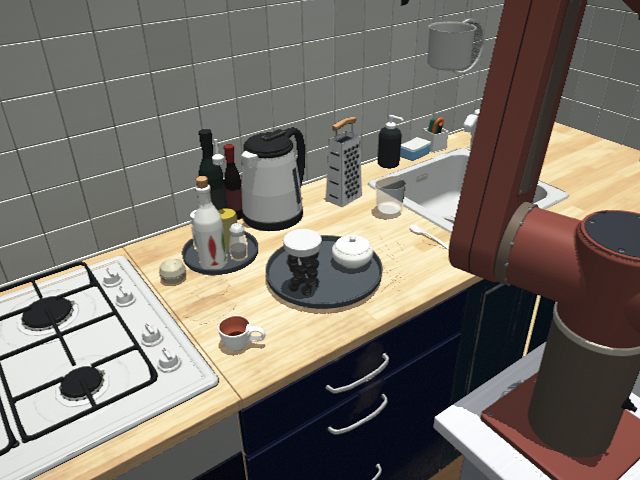

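View pics/top0.png

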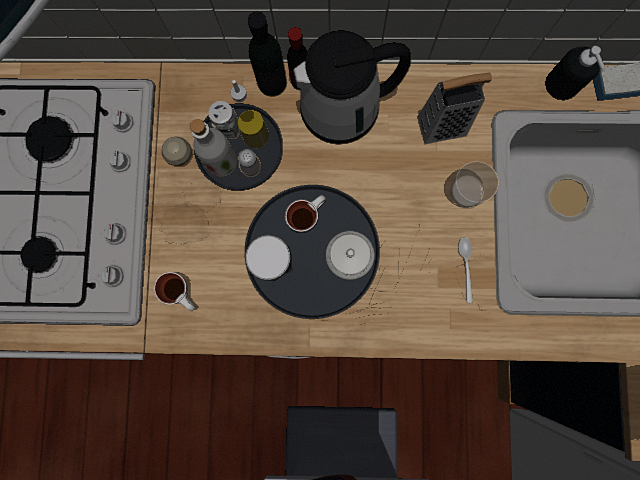

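The top view shows the turntable centred near (312,251), with the sugar bowl's knob at (350,254), the jar lid at (268,258) and the cup at (302,215). The front of the disc is free. The scene view agrees, and the tumbler, spoon and waiting cup are clear of the disc.

```bash
python3 - <<'E'
from h import *
c=env.capture("top"); im=c["image"]
# turntable lip: dark pixels hull
g=cv2.inRange(im,(0,0,0),(75,70,70)); g[:182]=0;g[320:]=0;g[:,:243]=0;g[:,382:]=0
n,l,st,_=cv2.connectedComponentsWithStats(g); k=1+st[1:,4].argmax()
h=cv2.convexHull(np.argwhere(l==k)[:,::-1].astype(np.int32)).astype(np.float32)
P=np.array([cast(c,*p[0],0.024)[:2] for p in h]).astype(np.float32)
A=np.c_[2*P,np.ones(len(P))]; s=np.linalg.lstsq(A,(P**2).sum(1),rcond=None)[0]
C=s[:2]; print("axis",C,"r",np.sqrt(s[2]+C@C), st[k])
for n,u,v,z in(("knob",350.5,253.5,.0875),("jar",268,257.5,.146),("cup",302,216,.06),("tumbler rim",480,182,.091),("spoonhi",465,245,.01)):
    p=cast(c,u,v,z)[:2]; d=p-C; print(n,p.round(3),"r",np.hypot(*d).round(3),"ang",np.degrees(np.arctan2(d[1],d[0])).round(1))
E
```

```text
axis [0.58475508 0.07642908] r 0.13256743391609394 [ 245  185  135  134 9829]
knob [0.572 0.002] r 0.076 ang -99.9
jar [0.556 0.148] r 0.077 ang 112.1
cup [0.646 0.094] r 0.064 ang 16.2
tumbler rim [ 0.709 -0.239] r 0.339 ang -68.6
spoonhi [ 0.601 -0.227] r 0.304 ang -87.0
```

carry_out(steps=[23.5,-24.6,0,0,0,0,0,23.5,-24.6,0,0,0,0,0,23.5,-24.6,0,0,0,0,0,23.5,-24.6,0,0,0,0,0,23.5,-24.6,0,0,0,0,0,23.5,-24.6,0,0,0,0,0,23.5,-24.6,0,0,0,0,0,23.5,-24.6,0,0,0,0,0,23.5,-24.6,0,0,0,0,0,23.5,-24.6,0,0,0,0,0])

```text
time_s: 0.98
tcp_pos: [0.3669, -0.252, 0.2498]
orientation: [[0.917, 0.399, -0.0], [0.399, -0.917, 0.0], [0.0, -0.0, -1.0]]
force: [1.3, -0.1, 0.7]
gripper_width: 0.0001
gripper_force: 0.0
```

carry_out(steps=[23.5,-24.6,0,0,0,0,0,23.5,-24.6,0,0,0,0,0,23.5,-24.6,0,0,0,0,0,23.5,-24.6,0,0,0,0,0,23.5,-24.6,0,0,0,0,0,23.5,-24.6,0,0,0,0,0,23.5,-24.6,0,0,0,0,0,23.5,-24.6,0,0,0,0,0,23.5,-24.6,0,0,0,0,0,23.5,-24.6,0,0,0,0,0])

```text
time_s: 1.82
tcp_pos: [0.4841, 0.0676, 0.2499]
orientation: [[0.917, 0.4, -0.0], [0.4, -0.917, -0.0], [-0.0, 0.0, -1.0]]
force: [1.2, 0.0, -0.4]
gripper_width: 0.0002
gripper_force: 0.0
```

carry_out(steps=[0,0,26,0,0,0,0,0,0,26,0,0,0,0,0,0,26,0,0,0,0,0,0,26,0,0,0,0,0,0,26,0,0,0,0,0,0,26,0,0,0,0,0,0,20,0,0,0,0,0,0,16,0,0,0,0,0,0,10,0,0,0,0,0,0,3,0,0,0,0])

```text
time_s: 2.65
tcp_pos: [0.4824, 0.0658, 0.043]
orientation: [[0.917, 0.399, -0.004], [0.399, -0.917, 0.0], [-0.003, -0.002, -1.0]]
force: [0.0, 0.8, 0.4]
gripper_width: 0.0006
gripper_force: 0.0
```

```bash
python3 - <<'E'
from h import *
print(env.read_state()["force"])
c=env.capture("scene"); cv2.imwrite("pics/s1.png",cv2.resize(c["image"][180:380,200:460],(780,600)))
E
```

```text
[0.02866054 0.7591389  0.43076662]
```

View pics/s1.png

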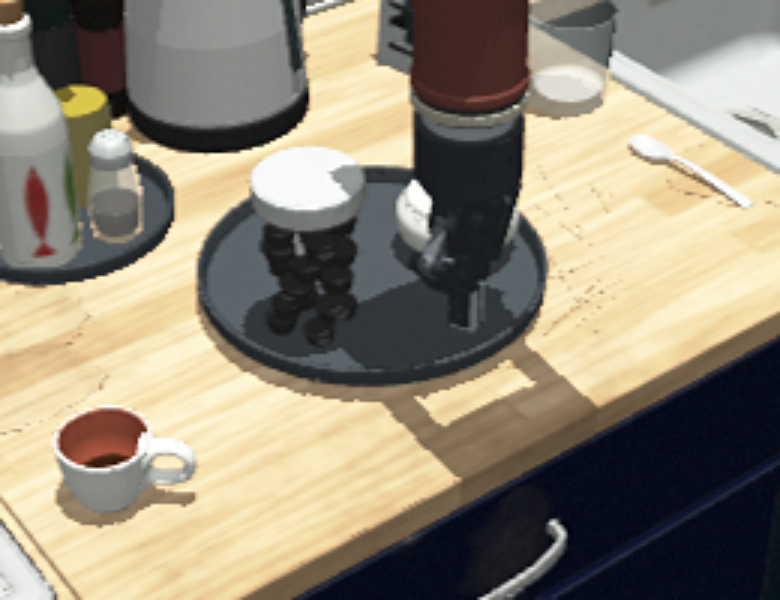

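The zoomed view shows the closed fingertips at about (465,325), over the free front part of the disc. They are clear of the jar at (310,250) and the bowl.

carry_out(steps=[0,0,4,0,0,0,0,0,0,4,0,0,0,0,0,0,2,0,0,0,0,0,0,1,0,0,0,0,0,0,1,0,0,0,0,0,0,0,0,0,0,0,0,0,0,0,0,0,0,0,0,0,0,0,0,0,0,0,0,0,0,0,0,0,0,0,0,0,0,0])

```text
time_s: 3.53
tcp_pos: [0.4841, 0.0658, 0.0331]
orientation: [[0.917, 0.399, 0.0], [0.399, -0.917, 0.0], [0.0, 0.0, -1.0]]
force: [0.2, 0.2, 0.1]
gripper_width: 0.0002
gripper_force: 0.0
```

carry_out(steps=[0,0,0.5,0,0,0,0,0,0,0,0,0,0,0,0,0,0.5,0,0,0,0,0,0,0,0,0,0,0,0,0,0.3,0,0,0,0,0,0,0,0,0,0,0,0,0,0,0,0,0,0,0,0,0,0,0,0,0,0,0,0,0,0,0,0,0,0,0,0,0,0,0])

```text
time_s: 4.37
tcp_pos: [0.4842, 0.0658, 0.0327]
orientation: [[0.917, 0.399, -0.0], [0.399, -0.917, -0.0], [-0.0, 0.0, -1.0]]
force: [-3.9, 0.6, 10.8]
gripper_width: 0.0002
gripper_force: 5.5
```

```bash
cat > arc.py <<'E'
from h import *
def arc(a0,da,n,r=.1013):
    C=np.array([.585,.0764]);R=np.array([[.917,.399],[.399,-.917]])
    a=np.radians(a0+da*np.arange(n+1));p=C+r*np.c_[np.cos(a),np.sin(a)]
    print((np.diff(p,axis=0)@R*1000).round(1).tolist())
E
python3 -c "
from arc import *
arc(186,-2.7,30)"
```

```text
[[1.5, -4.5], [1.8, -4.4], [2.0, -4.4], [2.2, -4.3], [2.4, -4.1], [2.6, -4.0], [2.7, -3.9], [2.9, -3.8], [3.1, -3.6], [3.3, -3.5], [3.4, -3.3], [3.6, -3.2], [3.7, -3.0], [3.9, -2.8], [4.0, -2.6], [4.1, -2.4], [4.2, -2.2], [4.3, -2.0], [4.4, -1.8], [4.5, -1.6], [4.6, -1.4], [4.6, -1.2], [4.7, -1.0], [4.7, -0.7], [4.7, -0.5], [4.8, -0.3], [4.8, -0.1], [4.8, 0.1], [4.8, 0.4], [4.7, 0.6]]
```

carry_out(steps=[1.5,-4.5,0,0,0,0,0,1.8,-4.4,0,0,0,0,0,2.0,-4.4,0,0,0,0,0,2.2,-4.3,0,0,0,0,0,2.4,-4.1,0,0,0,0,0,2.6,-4.0,0,0,0,0,0,2.7,-3.9,0,0,0,0,0,2.9,-3.8,0,0,0,0,0,3.1,-3.6,0,0,0,0,0,3.3,-3.5,0,0,0,0,0])

```text
time_s: 5.2
tcp_pos: [0.4916, 0.1128, 0.0327]
orientation: [[0.917, 0.399, 0.003], [0.399, -0.917, -0.0], [0.002, 0.001, -1.0]]
force: [-0.0, -1.5, 5.5]
gripper_width: 0.0001
gripper_force: 2.7
```

```bash
python3 - <<'E'
from h import *
s=env.read_state();print(s["force"],s["tcp_pos"])
a=env.capture("scene")["image"][180:380,200:460];b=env.capture("top")["image"][150:350,200:460]
cv2.imwrite("pics/s2.png",cv2.resize(np.hstack([a,b]),None,fx=1.5,fy=1.5))
E
```

```text
[-0.01659023 -1.48947664  5.45036617] [0.49164083 0.11283589 0.03273794]
```

View pics/s2.png

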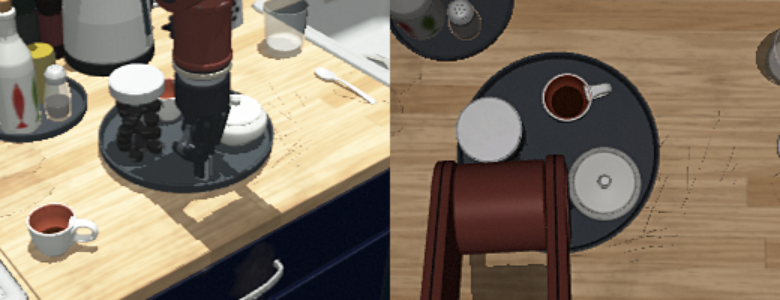

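The pair of views shows the disc following the fingertips, with the knob now near top-view pixel (343,271). The jar and cup have ridden along, clear of the gripper. I'll continue the stroke with slightly more pressure.

carry_out(steps=[3.4,-3.3,0.2,0,0,0,0,3.6,-3.2,0,0,0,0,0,3.7,-3.0,0,0,0,0,0,3.9,-2.8,0,0,0,0,0,4.0,-2.6,0,0,0,0,0,4.1,-2.4,0,0,0,0,0,4.2,-2.2,0,0,0,0,0,4.3,-2.0,0,0,0,0,0,4.4,-1.8,0,0,0,0,0,4.5,-1.6,0,0,0,0,0])

```text
time_s: 6.13
tcp_pos: [0.5186, 0.1515, 0.0327]
orientation: [[0.917, 0.399, 0.003], [0.399, -0.917, -0.0], [0.002, 0.001, -1.0]]
force: [0.0, -1.2, 7.0]
gripper_width: -0.0003
gripper_force: 3.8
```

```bash
cat > bowl.py <<'E'
from h import *
s=env.read_state();print(s["force"],s["tcp_pos"])
c=env.capture("top");b=c["image"]
C=np.array([.585,.0764])
g=cv2.inRange(b,(120,120,120),(255,255,255)); g[:180]=0;g[325:]=0;g[:,:240]=0;g[:,385:]=0
n,l,st,ce=cv2.connectedComponentsWithStats(g)
for i in range(1,n):
    if st[i,4]>300:
        for z in(.06,.146):
            d=cast(c,*ce[i],z)[:2]-C;print(st[i],z,d.round(3),np.hypot(*d).round(3),np.degrees(np.arctan2(d[1],d[0])).round(1))
import sys; cv2.imwrite(sys.argv[1],cv2.resize(np.hstack([env.capture("scene")["image"][180:380,200:460],b[150:350,200:460]]),None,fx=1.5,fy=1.5))
E
python3 bowl.py pics/s3.png
```

```text
[ 0.04718381 -1.24756715  7.03610839] [0.51855721 0.15145047 0.03272689]
[ 252  197   43   39 1331] 0.06 [0.06  0.074] 0.096 51.1
[ 252  197   43   39 1331] 0.146 [0.045 0.065] 0.079 55.7
[ 305  260   48   48 1540] 0.06 [-0.068 -0.037] 0.077 -151.7
[ 305  260   48   48 1540] 0.146 [-0.074 -0.037] 0.083 -153.2
```

View pics/s3.png

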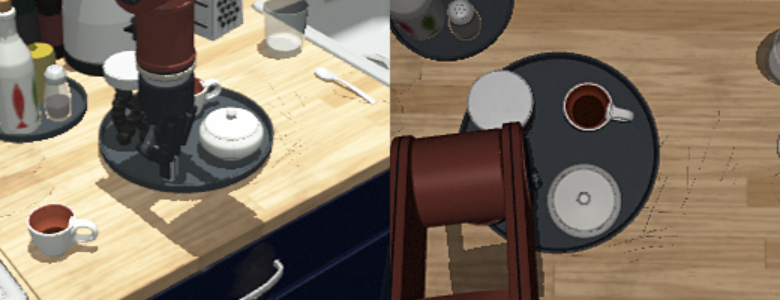

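The bowl is now at about -152° (knob near top-view pixel (329,282)), so about 28° remain. The jar is still clear of the gripper.

carry_out(steps=[4.6,-1.4,0.1,0,0,0,0,4.6,-1.2,0,0,0,0,0,4.7,-1.0,0,0,0,0,0,4.7,-0.7,0,0,0,0,0,4.7,-0.5,0,0,0,0,0,4.8,-0.3,0,0,0,0,0,4.8,-0.1,0,0,0,0,0,4.8,0.1,0,0,0,0,0,4.8,0.4,0,0,0,0,0,4.7,0.6,0,0,0,0,0])

```text
time_s: 7.07
tcp_pos: [0.56, 0.1739, 0.0327]
orientation: [[0.917, 0.399, 0.002], [0.399, -0.917, -0.0], [0.002, 0.001, -1.0]]
force: [-0.0, -1.6, 8.8]
gripper_width: 0.0
gripper_force: 4.4
```

carry_out(steps=[0,0,0,0,0,0,0,0,0,0,0,0,0,0,0,0,0,0,0,0,0,0,0,0,0,0,0,0,0,0,-2,0,0,0,0,0,0,-5,0,0,0,0,0,0,-5,0,0,0,0,0,0,-5,0,0,0,0,0,0,-5,0,0,0,0,0,0,-5,0,0,0,0])

```text
time_s: 7.9
tcp_pos: [0.5586, 0.1741, 0.0589]
orientation: [[0.917, 0.399, -0.0], [0.399, -0.917, -0.0], [-0.0, -0.0, -1.0]]
force: [0.2, 0.2, 0.3]
gripper_width: 0.0
gripper_force: 0.0
```

```bash
python3 bowl.py pics/s4.png
```

```text
[0.17055559 0.20665475 0.34782507] [0.55862817 0.17412645 0.05886829]
[ 269  183   42   43 1337] 0.06 [0.086 0.042] 0.095 25.9
[ 269  183   42   43 1337] 0.146 [0.068 0.035] 0.077 27.2
[ 288  264   47   48 1593] 0.06 [-0.077 -0.003] 0.077 -178.1
[ 288  264   47   48 1593] 0.146 [-0.082 -0.006] 0.082 -176.0
```

View pics/s4.png

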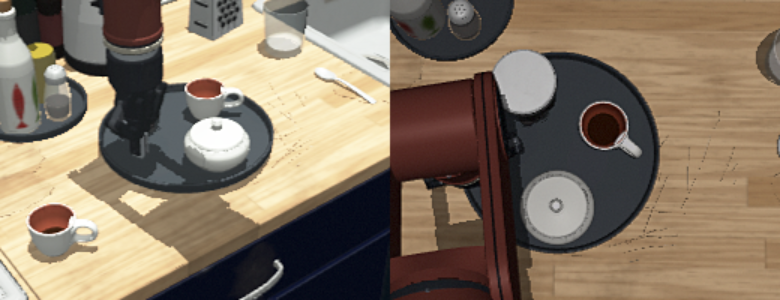

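The bowl stands at the front at (-0.077, -0.003) m from the axis, with the knob at about top-view pixel (311,287). Next I'll raise the fingertips and move over the knob.

carry_out(steps=[0,0,-21.5,0,0,0,0,0,0,-21.5,0,0,0,0,0,0,-21.5,0,0,0,0,0,0,-21.5,0,0,0,0,-14.4,12.1,0,0,0,0,0,-14.4,12.1,0,0,0,0,0,-14.4,12.1,0,0,0,0,0,-14.4,12.1,0,0,0,0,0,-14.4,12.1,0,0,0,0,0,-14.4,12.1,0,0,0,0,0])

```text
time_s: 8.83
tcp_pos: [0.5079, 0.0724, 0.1443]
orientation: [[0.917, 0.4, -0.0], [0.4, -0.917, -0.0], [-0.0, -0.0, -1.0]]
force: [-0.5, -0.7, -0.5]
gripper_width: -0.0001
gripper_force: 0.0
```

carry_out(steps=[0,0,0,0,0,0,0,0,0,0,0,0,0,0,0,0,0,0,0,0,0,0,0,0,0,0,0,0,0,0,0,0,0,0,0,0,0,0,0,0,0,0,0,0,0,0,0,0,0,0,0,0,0,0,0,0,0,0,0,0,0,0,0,0,0,0,0,0,0,0])

```text
time_s: 9.67
tcp_pos: [0.5085, 0.0731, 0.1444]
orientation: [[0.917, 0.399, -0.0], [0.399, -0.917, 0.0], [-0.0, -0.0, -1.0]]
force: [0.6, 0.3, -0.0]
gripper_width: -0.0002
gripper_force: 0.0
```

```bash
python3 - <<'E'
from h import *
s=env.read_state();p=s["tcp_pos"];print(p,s["force"])
c=env.capture("scene");a=c["image"]
print("tip px",proj(c,[p[0],p[1],p[2]-.019]),"point under tip at knob height",proj(c,[p[0],p[1],.0875]))
cv2.imwrite("pics/s5.png",cv2.resize(a[200:350,240:440],None,fx=4,fy=4))
E
```

```text
[0.50854038 0.07314591 0.1443819 ] [ 0.57800338  0.33049562 -0.01060764]
tip px [343.91385508 244.32182674] point under tip at knob height [343.80663899 259.19358409]
```

View pics/s5.png

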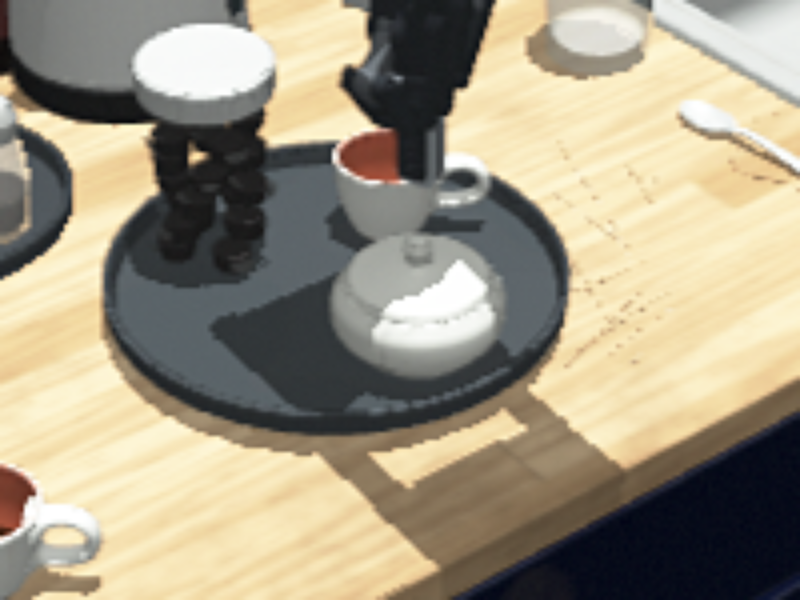

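The knob's top is at scene pixel (344.5,259), and the point under the tip projects to (343.8,259.2). The tip is within a couple of millimetres of the knob's axis, so I'll hold still.

carry_out(steps=[0,0,0,0,0,0,0,0,0,0,0,0,0,0,0,0,0,0,0,0,0,0,0,0,0,0,0,0,0,0,0,0,0,0,0,0,0,0,0,0,0,0,0,0,0,0,0,0,0,0,0,0,0,0,0,0,0,0,0,0,0,0,0,0,0,0,0,0,0,0])

```text
time_s: 10.55
tcp_pos: [0.5085, 0.0731, 0.1444]
orientation: [[0.917, 0.399, -0.0], [0.399, -0.917, -0.0], [-0.0, -0.0, -1.0]]
force: [-0.8, 0.8, -0.0]
gripper_width: -0.0004
gripper_force: 0.0
```

carry_out(steps=[0,0,0,0,0,0,0,0,0,0,0,0,0,0,0,0,0,0,0,0,0,0,0,0,0,0,0,0,0,0,0,0,0,0,0,0,0,0,0,0,0,0,0,0,0,0,0,0,0,0,0,0,0,0,0,0,0,0,0,0,0,0,0,0,0,0,0,0,0,0])

```text
time_s: 11.38
tcp_pos: [0.5085, 0.0731, 0.1444]
orientation: [[0.917, 0.399, 0.0], [0.399, -0.917, -0.0], [0.0, 0.0, -1.0]]
force: [-0.4, -0.3, 0.1]
gripper_width: 0.0003
gripper_force: 0.0
```

carry_out(steps=[0,0,0,0,0,0,0,0,0,0,0,0,0,0,0,0,0,0,0,0,0,0,0,0,0,0,0,0,0,0,0,0,0,0,0,0,0,0,0,0,0,0,0,0,0,0,0,0,0,0,0,0,0,0,0,0,0,0,0,0,0,0,0,0,0,0,0,0,0,0])

```text
time_s: 12.22
tcp_pos: [0.5085, 0.0731, 0.1444]
orientation: [[0.917, 0.399, 0.0], [0.399, -0.917, 0.0], [0.0, 0.0, -1.0]]
force: [-0.1, 0.6, -0.2]
gripper_width: -0.0003
gripper_force: 0.0
```

```bash
python3 -c "
from bench import env
print(env.job_done())"
```

```text
the job is handed in; nothing more can be done
None
```

I turned the turntable until the sugar bowl stood at its front, about 77 mm ahead of the axis and 3 mm sideways, then held the closed fingertips about 38 mm above its knob for over 3 s; the job is handed in at about 12 s, but no verdict was returned.

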